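Pull the hot insert from the dry-block calibrator with tongs

ROBOT

A 6-joint arm with a two-finger parallel gripper is mounted at the origin on the work surface. World frame = base frame: x ahead of the robot, y to its left, z up, the work surface at z = 0. Lengths are in m, angles in rad, forces in N, time in s.
With the tool pointing down it reaches from about 0.3 to 0.875 m from the base axis. Payload 6.4 kg.
Tool frame: the origin (TCP) lies at the very end of the fingers, on their centre line; the grasp point (between the pads) lies 19 mm behind it; z points along the fingers, y is the direction in which the jaws open and shut (so a half turn about z gives the same grasp; the last joint's range is limited). The gripper opens to 88 mm and grips with 3 to 60 N. Pads are 18 mm wide; open, the fingers measure 123 mm over their backs; the gripper's body (75 mm by 187 mm) begins 45 mm behind the grasp point.
Start: joints at [-1.446, 0.181, 1.607, -0, 1.354, -0.206], TCP at [0.187, -0.544, 0.239] pointing down, gripper open.
Joint ranges: [-2.99, 2.99], [-0.89, 2.07], [0.3, 2.58], [-1.14, 4.28], [0, 2.63], [-3.12, 3.12]. Speed limits (rad/s): [2.57, 2.57, 3.01, 3.14, 3.14, 3.14].

INTERFACE

Orientations are given as a rotation vector (axis times angle).
In Python, from plant import manip, read_camera, get_calibration, trace, spot_point gives the robot as it stands.
- The arm moves only by the shell command python3 -m handwheel 'ROWS' [OPENING]. ROWS is JSON, one flat list of numbers, 6 for each row, row after row: the shift along the tool's x, y, z in mm, then the turn, a rotation vector about the tool's x, y, z in degrees. A call has 1 to 10 rows; each row is the pose to reach, as a shift and turn from the pose commanded when the call began, along the tool's axes at that moment; what a row does not reach only later rows make up. A row lasts 1/8 s, in which the tool goes at most 62.5 mm and 10.7 degrees, less where a joint would pass 70% of its speed; a pose out of reach is approached as far as the arm can. A call with a gripper value outside its range is refused whole. OPENING is the closure, from -1 (fully open) to 1 (shut), set as the call begins (- or left out, the last holds). The fingers move at their own pace and stop on an object; the grip force is fixed at half the most. Time passes only in rows, so rows that repeat a pose let the fingers close. It gives the time, the measured TCP pose, the force and the opening at its end, in the units of the state.
- manip.sense(): the state, without advancing time (a new reading comes with each control period).
- read_camera(name): name is "scene" or "top"; returns (picture, depth): 400x640x3 uint8, red, green, blue; 400x640 float32, m along the optical axis (not along the pixel's ray), 0 where there is no reading.
- get_calibration(name): a dict with "intrinsics" (3x3 intrinsics, pixels), "eye" and "attitude" of the camera in the world. Camera axes: x right, y down, z forward; pixel columns grow to the right and rows downward; lengths in m; the calibration is good to about 2 mm. A picture is of the moment at which its call begins. get_calibration takes no time and is no camera call.
- manip.finish_job(): hands the job in, once; it reports no verdict.
Trained networks look in the newest picture that a camera, given by its name, has taken for a name from the list of things; names that differ only in an ending like _2 or _b are one class to them, and where a whole thing is asked for, a point or a joint stands for the part that bears it (a point fixed in the world has none). Each returns a list of dicts, best first, with "score" (0 to 1); they miss things now and then, are a little off and sometimes report something else, mostly with a low value. They report only what shows in the picture. A call takes as long as a camera call. They do not tell look-alikes from the thing itself.
- trace(camera, query): "mask" (400x640 bool, what is visible of it) and "extent" ([left, top, width, height] in pixels, round what is visible of it).
- spot_point(camera, query): "xy" ([column, row] in pixels: a listed point, or the origin of a listed thing).
The state is a dict: "time": time; "joint_pos": joint angles; "qd": joint speeds; "joint_efforts": joint torques, N m; "position": TCP position; "tcp_rot": TCP orientation; "force": force on the tool from outside, world axes, zero at the start; "torque": the same for the moment, N m; "opening": finger opening in m.
Only numpy, scipy, OpenCV 4.12 (cv2) and the standard library are available. Lean on these libraries where they do the work, as an engineer would, in place of code of your own. Each camera call takes 0.05 s, during which the arm holds its last target. There are 200 camera calls.

TASK

The insert in the dry-block calibrator's well is still hot. Take the white ceramic cap off the well and set it down upright on the bench without dropping it, then take up the tongs, close both jaws on the insert's neck and lift the insert fully out of the well. Finish while holding it up in the tongs, upright and still, with its bottom at least 3 cm above the calibrator's top; never touch the insert with the gripper or arm, and leave the other things on the bench alone.

Things in the scene. Friction and masses are not known exactly. Their poses are not given: they have to be found in the camera images.
- calibrator: portable dry-block calibrator, fixed: grey metal case 160 deep (x), 125 wide (y), 152 mm high, flat vented top. Origin on the bench under the well's axis. The front face (display, keys; -x, roughly towards the robot) lies 60 mm before that axis, the rear face 100 mm behind it. A carrying handle 35 mm high crosses the top 88 mm behind the axis; otherwise only the cap stands on the top.
- calibrator_well (a point): mouth of the well: on the well's axis at the height of the case's flat top (152 mm above the bench). The well is 29 mm in diameter and 72 mm deep.
- insert: hot aluminium insert standing loosely in the calibrator's well, about 130 g, 108 mm tall. Origin at the centre of its underside, z up its axis. From below: body 26 mm in diameter to 76 mm, neck 14 mm in diameter from 76 to 100 mm, head 24 mm in diameter from 100 to 108 mm. Seated, its neck lies 4 to 28 mm above the calibrator's top, hidden under the cap.
- cap: white ceramic well cap, about 120 g: an upside-down cup standing on the calibrator's top over the insert's head. Origin at the centre of its lower rim, z up. 50 mm outside, 40 mm inside diameter, 50 mm high; above that a steel knob, 14 mm thick up to 58 mm, 20 mm in diameter from 58 to 74 mm. Raise it over 36 mm to clear the insert's head.
- tongs: steel tongs lying flat on the bench, 255 mm long, about 140 g. Origin midway between their two black grips, at the underside; x along the tongs to the jaws, y to the left arm, z up. The arms are pinned together 95 mm behind the origin, swing in the x-y plane, always symmetrically, and a spring holds them open against a stop. Meant to be squeezed along y from above.
- tongs_jaws (a point): midway between the jaws, 130 mm ahead of the tongs' origin along x, 12 mm above their underside. Each jaw is a V, hollow inwards, 16 mm long, 8 mm high (4 mm above and below this point), ending 11 mm ahead of it. Gap between the jaws' edges: 48 mm open, 26 mm with the grips squeezed to 50 mm, 7 mm shut on the neck. The arms behind are 14 mm high.
- tongs_left: left arm of the tongs (+y) with its grip and jaw; origin on the pin. Each grip is 62 mm long, centred on the tongs' origin, and 24 mm high from the underside up. Over both grips' outsides: 59 mm open, 40 to 42 mm (and parallel) with the jaws shut on the insert's neck.
- tongs_right: right arm of the tongs (-y), mirror image; origin on the pin. The spring: about 8 N on each grip starts to close the tongs, about 14 N shuts them onto the neck, more makes the jaws bite (0.4 times the surplus). Squeezed to 50 mm they can be carried half open.
- rack: black plastic insert rack fixed to the bench, 60 x 150 x 50 mm high, three holes in a row along y; leave alone. Origin at the centre of its underside. It and the tongs lie on opposite sides of the calibrator, either way round.
- spare_a: spare insert of the same shape standing in the rack, its top 118 mm above the bench; leave alone. Origin at its underside.
- spare_b: another spare insert standing in the rack; leave alone. Origin at its underside.
- head: loose grey connection head, 70 mm in diameter, 64 mm high, on the bench near the robot, left of the middle; leave alone. Origin at its underside. Apart from it and the screwdriver the bench straight between the robot and the calibrator is free: room for the cap.
- screwdriver: screwdriver lying on the bench near the robot, right of the middle; leave alone.
Not all that is in view belongs to the job. What is shaped like the cap but blue or turquoise is not meant.

How it is judged:
On the way, in this order (a step that is already met when the one before it is completed fails the run):
1. the cap stands upright on the bench, released (height (world z) of cap below 0.008 m and angle between cap's own z axis and vertical below 0.1 rad and linear speed of cap below 0.03 m/s and contact force between the fingers and cap below 0.05 N), for 0.3 s.
2. the tongs are picked up by the gripper, with the insert still in the well (height (world z) of tongs above 0.03 m and contact force between the fingers and tongs above 2 N and z of insert in the frame of calibrator_well below -0.05 m), for 0.2 s.
At the end, for the whole second after the job is handed in: The insert hangs in both jaws (over 1.5 N each), underside over 25 mm above the calibrator's top, tilted under 0.35 rad, slower than 30 mm/s; the gripper squeezes the tongs; insert and tongs clear of the calibrator, insert of the arm; the cap stands on the bench within 0.1 rad of upright (z of insert in the frame of calibrator_well above 0.025 m and angle between insert's own z axis and vertical below 0.35 rad and linear speed of each of insert, cap below 0.03 m/s and contact force between each of tongs_left, tongs_right and insert above 1.5 N and contact force between the fingers and tongs above 5 N and contact force between each of insert, tongs and calibrator below 0.05 N and contact force between insert and the arm below 0.05 N and height (world z) of cap below 0.008 m and angle between cap's own z axis and vertical below 0.1 rad); the arm keeps its last pose, push and grip.
It fails at once if the gripper or arm touches the hot insert (contact force between any of the fingers, the arm and insert above 0.3 N).
It fails at once if the cap is dropped (falls faster than 0.7 m/s with nothing holding it) (contact force between the fingers and cap below 0.05 N and linear speed of cap above 0.7 m/s).
It fails at once if another thing on the bench is shifted by more than 30 mm or a spare insert is pulled out or upset (distance of any of spare_a, spare_b, head, screwdriver from where it was at the start of the episode above 0.03 m).
It also fails if it takes over 64 s, if anything falls off the work surface, if the arm or the gripper's body presses on something with over 40 N, if the wrist force passes 120 N, or if a joint passes its speed limit or range.

## Working session

There is one attempt and no reset: what is moved stays moved. The work goes in short steps, Python scripts to look and compute and a shell command to move; the robot and the scene stay as the last step left them, time stands still between calls to the robot, and variables do not carry over. Pictures are saved under pics/ and viewed, about 8 in all and at most 12, crops included, and the job is handed in when it is done.

```bash
ls; mkdir -p pics
cat > h.py <<'E'
import numpy as np, cv2
from scipy.spatial.transform import Rotation as R
from plant import manip, read_camera, get_calibration, trace, spot_point
def cal(n):
    c=get_calibration(n); A=np.array(c['attitude'],float)
    if A.shape!=(3,3): A=R.from_rotvec(A).as_matrix() if A.size==3 else R.from_quat(A).as_matrix()
    return np.array(c['intrinsics']),np.array(c['eye'],float),A
def ray(n,xy):
    K,e,A=cal(n); d=A@np.linalg.inv(K)@np.array([xy[0],xy[1],1.]); return e,d
def tri(p,q,n1='scene',n2='top'):
    e1,d1=ray(n1,p); e2,d2=ray(n2,q)
    s=np.linalg.lstsq(np.c_[d1,-d2],e2-e1,rcond=None)[0]
    a,b=e1+s[0]*d1,e2+s[1]*d2; return (a+b)/2,np.linalg.norm(a-b)
def atz(n,xy,z):
    e,d=ray(n,xy); return e+d*(z-e[2])/d[2]
def cloud(n,depth):
    K,e,A=cal(n); v,u=np.mgrid[:400,:640]; 
    return ((np.dstack([u,v,np.ones_like(u)])@np.linalg.inv(K).T)*depth[...,None])@A.T+e
def proj(n,P):
    K,e,A=cal(n); c=K@(A.T@(np.array(P)-e)); return c[:2]/c[2]
def tool(dworld):
    s=manip.sense(); return R.from_rotvec(s['tcp_rot']).as_matrix().T@np.array(dworld)*1000
E
python3 - <<'E'
from h import *
np.set_printoptions(precision=4,suppress=True)
s=manip.sense(); print(s['time'],s['position'],s['tcp_rot'],s['opening'],s['force'])
ims=[]
for n in('scene','top'):
    K,e,A=cal(n);print(n,get_calibration(n))
    im,d=read_camera(n); np.savez(f'/tmp/{n}.npz',im=im,d=d); cv2.imwrite(f'pics/{n}0.png',im[...,::-1])
    for q in('cap','calibrator','tongs','rack'):
        r=trace(n,q); print(n,q,[(round(x['score'],2),x['extent']) for x in r[:4]])
    for q in('cap','calibrator_well','tongs','tongs_jaws','tongs_left'):
        r=spot_point(n,q); print(n,q,[(round(x['score'],2),np.round(x['xy'],1)) for x in r[:4]])
E
```

```text
pics
0.0 [ 0.1867 -0.5433  0.2378] [-3.097  -0.5169 -0.0001] 0.088111464898424 [0.538  0.8239 0.2097]
scene {'intrinsics': array([[389.8128,   0.    , 322.885 ],
       [  0.    , 389.8128, 196.8468],
       [  0.    ,   0.    ,   1.    ]]), 'eye': array([0.9129, 0.2382, 0.8207]), 'attitude': array([-1.3599, -2.4191,  0.6916])}
scene cap [(0.81, [264.6, 188.1, 28.5, 30.8]), (0.79, [283.1, 166.1, 22.5, 28.7]), (0.71, [323.2, 264.0, 28.1, 27.2])]
scene calibrator [(0.75, [223.2, 176.5, 102.0, 114.6])]
scene tongs []
scene rack [(0.98, [385.9, 241.0, 80.5, 69.5])]
scene cap [(0.86, array([333.6, 284.4])), (0.76, array([278.1, 213. ])), (0.75, array([298.5, 186.9])), (0.22, array([182.3, 192.2]))]
scene calibrator_well [(0.83, array([279.4, 211.3]))]
scene tongs [(0.67, array([217.2, 163.8]))]
scene tongs_jaws [(0.9, array([182.6, 192.4]))]
scene tongs_left [(0.82, array([242.1, 134.7])), (0.73, array([305. , 158.9]))]
top {'intrinsics': array([[439.8958,   0.    , 325.5418],
       [  0.    , 439.8958, 196.4193],
       [  0.    ,   0.    ,   1.    ]]), 'eye': array([0.4597, 0.0038, 1.349 ]), 'attitude': array([-2.1694,  2.2352, -0.0673])}
top cap [(0.8, [319.1, 145.4, 20.4, 18.0]), (0.56, [276.9, 152.2, 14.6, 15.9]), (0.23, [235.6, 190.4, 14.0, 6.1])]
top calibrator [(0.61, [428.3, 148.5, 8.4, 77.3]), (0.59, [304.0, 118.4, 52.1, 68.4])]
top tongs [(0.62, [413.3, 151.6, 21.6, 82.7])]
top rack [(0.64, [204.1, 182.2, 56.0, 24.9])]
top cap [(0.78, array([351.2, 210.6])), (0.74, array([284.1, 163.7])), (0.56, array([329.2, 154.4]))]
top calibrator_well [(0.88, array([332.9, 160.7])), (0.61, array([425.3, 227.5]))]
top tongs []
top tongs_jaws [(0.66, array([425.5, 152.9])), (0.59, array([426.5, 223.2]))]
top tongs_left [(0.74, array([428.1, 223.4]))]
```

View pics/scene0.png

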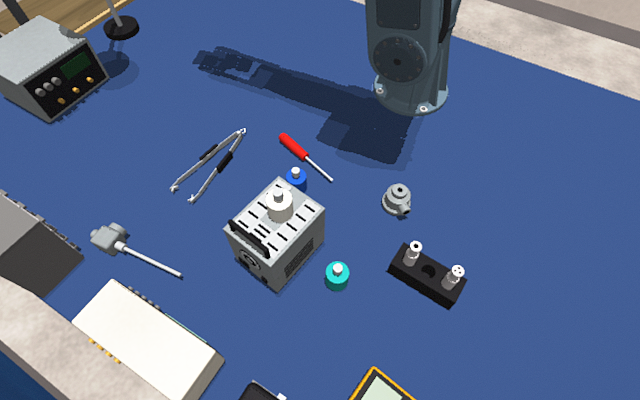

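View pics/top0.png

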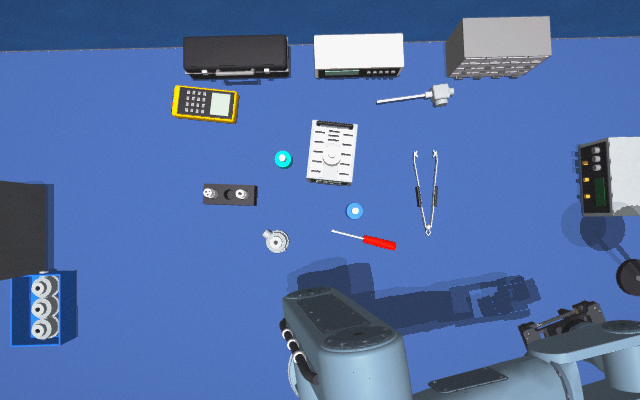

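Scene view: the white cap on the calibrator is at (279,203), a blue look-alike at (296,178), and a turquoise one at (337,275). Top view: white (331,156), blue (355,211), turquoise (283,159). The white one on the case is the one meant. The tongs lie to the right, with jaws at top (417/435,153) and pin at (428,231). Next I'll measure.

Run:
```python
from h import *
np.set_printoptions(precision=4,suppress=True)
D={n:np.load(f'/tmp/{n}.npz') for n in('scene','top')}
C={n:cloud(n,D[n]['d']) for n in D}
for n in D:
    P=C[n]; d=D[n]['d']>0
    # calibrator top plane: z ~0.152
    m=d&(abs(P[...,2]-.152)<.006)&(abs(P[...,0]-.57)<.16)&(abs(P[...,1])<.13)
    q=P[m][:,:2].astype(np.float32); r=cv2.minAreaRect(q*1000); print(n,'case top',m.sum(),r,np.median(P[m][:,2]))
    for lo,hi,nm in((.19,.2035,'body top'),(.212,.24,'knob')):
        m2=d&(P[...,2]>lo)&(P[...,2]<hi)&(abs(P[...,0]-.57)<.05)&(abs(P[...,1])<.06)
        q=P[m2]; 
        if len(q): print(nm,len(q),q.mean(0),q.min(0),q.max(0), cv2.minEnclosingCircle((q[:,:2]*1000).astype(np.float32)))
    bx=d&(P[...,2]>.006)&(P[...,2]<.045)&(P[...,0]>.3)&(P[...,0]<.66)&(P[...,1]<-.13)&(P[...,1]>-.45)
    q=P[bx]; print('tongs',len(q),q.min(0),q.max(0))
    g=D[n]['im'][bx].sum(1)<200
    k=q[g]; print('grips dark',len(k),k.mean(0) if len(k) else '')
    if len(k)>10: print(cv2.kmeans(k[:,:2].astype(np.float32),2,None,(3,50,1e-5),5,cv2.KMEANS_PP_CENTERS)[2], np.percentile(k[:,2],[5,50,95]))
for p,q in(((182.6,192.4),(425.5,152.9)),): print(tri(p,q))
sc=D['scene']['im'][110:300,160:360,::-1]; cv2.imwrite('pics/a.png',cv2.resize(np.hstack([sc]),None,fx=3,fy=3,interpolation=2))
sc=D['top']['im'][110:245,270:450,::-1]; cv2.imwrite('pics/b.png',cv2.resize(sc,None,fx=4.4,fy=4.4,interpolation=2))
```

```text
scene case top 3634 ((639.8482666015625, -31.302215576171875), (126.94892883300781, 161.21511840820312), 82.35167694091797) 0.15216428554375067
body top 109 [ 0.6099 -0.02    0.2011] [ 0.5982 -0.0523  0.1903] [ 0.6199 -0.0041  0.2035] ((617.1761474609375, -28.2292537689209), 24.22304344177246)
knob 29 [ 0.6168 -0.0282  0.2253] [ 0.6123 -0.0371  0.2202] [ 0.6199 -0.0195  0.2273] ((618.04833984375, -28.2854061126709), 8.95557975769043)
tongs 1100 [ 0.3564 -0.356   0.006 ] [ 0.6538 -0.1305  0.0276]
grips dark 214 [ 0.4976 -0.2908  0.0185]
[[ 0.5147 -0.3088]
 [ 0.3885 -0.1758]] [0.0082 0.0198 0.0251]
top case top 2157 ((643.123291015625, -32.258644104003906), (124.91736602783203, 160.6799774169922), 82.43852233886719) 0.15289367762890338
body top 78 [ 0.6104 -0.03    0.201 ] [ 0.6004 -0.0521  0.1948] [ 0.6195 -0.0074  0.2035] ((616.2920532226562, -29.719810485839844), 22.43777847290039)
knob 11 [ 0.6172 -0.0299  0.2257] [ 0.6156 -0.0381  0.2208] [ 0.6199 -0.0227  0.2291] ((618.9732055664062, -30.41745376586914), 7.76520299911499)
tongs 952 [ 0.3019 -0.4493  0.006 ] [ 0.6594 -0.1303  0.0335]
grips dark 44 [ 0.5106 -0.2988  0.0187]
[[ 0.5137 -0.2916]
 [ 0.4944 -0.3365]] [0.0083 0.0201 0.0278]
(array([ 0.646 , -0.3196,  0.0173]), np.float64(0.007775441546224922))
```

View pics/b.png

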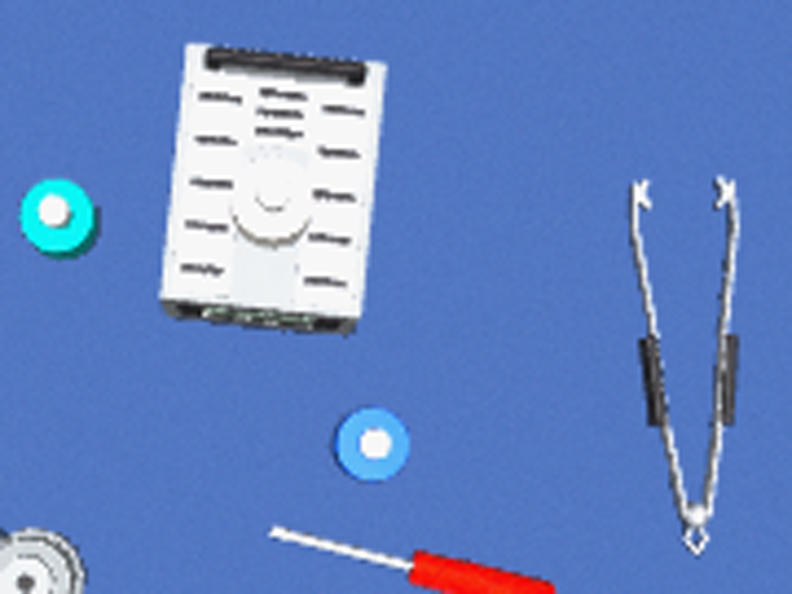

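View pics/a.png

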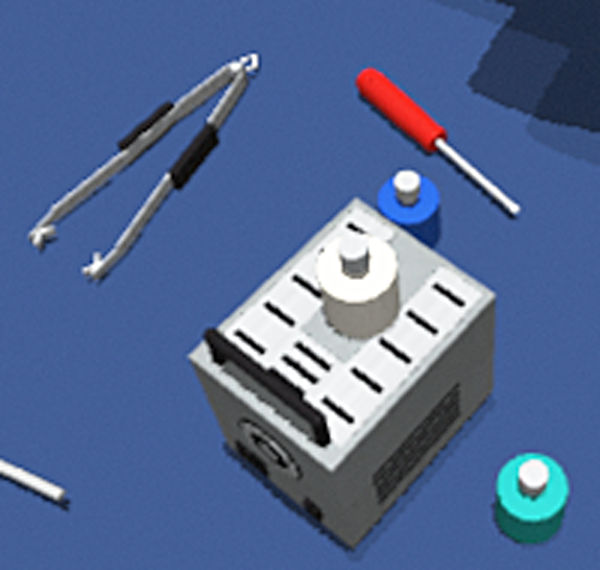

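Crops confirm it: the white cap is on the case, and blue and turquoise are on the bench. In the b crop (4.4× from (270,110)) the tongs' jaws are at (643,195)/(725,193), the pin at (697,515) and the grips at (651,380)/(730,380).

Run:
```python
from h import *
np.set_printoptions(precision=4,suppress=True)
D={n:np.load(f'/tmp/{n}.npz') for n in('scene','top')}
C={n:cloud(n,D[n]['d']) for n in D}
Bt=lambda x,y:(270+x/4.4-.4,110+y/4.4-.4); A=lambda x,y:(160+x/3-.3,110+y/3-.3)
for nm,b,a,z in(('jawL',(643,195),(95,268),.012),('jawR',(725,193),(42,235),.012),('pin',(697,515),(238,66),.012),('gripL',(651,380),(196,156),.02),('gripR',(731,380),(147,126),.02),('knob',(272,193),(354,245),.226)):
    print(nm,atz('top',Bt(*b),z),atz('scene',A(*a),z),*tri(A(*a),Bt(*b)))
for n in D:
    P=C[n]; d=D[n]['d']>0
    m=d&(P[...,2]>.2205)&(P[...,2]<.24)&(abs(P[...,0]-.62)<.03)&(abs(P[...,1]+.03)<.03)
    print('knob',P[m].mean(0),m.sum())
    m=d&(P[...,2]>.008)&(P[...,0]>.3)&(P[...,0]<.53)&(abs(P[...,1])<.22)
    k,l,st,c=cv2.connectedComponentsWithStats(m.astype(np.uint8))
    for i in range(1,k):
        if st[i,4]>25: q=P[l==i]; print(n,'obj',np.r_[q.min(0),q.max(0)])
s=manip.sense(); M=R.from_rotvec(s['tcp_rot']).as_matrix(); print(M)
```

```text
jawL [ 0.6471 -0.2937  0.012 ] [ 0.6454 -0.2885  0.012 ] [ 0.6459 -0.2925  0.0092] 0.004827822764255363
jawR [ 0.6469 -0.3511  0.012 ] [ 0.6437 -0.3472  0.012 ] [ 0.6452 -0.3492  0.0122] 0.004760979938692764
pin [ 0.4237 -0.3222  0.012 ] [ 0.4124 -0.3232  0.012 ] [ 0.4223 -0.3164  0.0257] 0.006013770657098573
gripL [ 0.5177 -0.2923  0.02  ] [ 0.5171 -0.2856  0.02  ] [ 0.5162 -0.2911  0.0153] 0.0055330339341467015
gripR [ 0.5161 -0.3476  0.02  ] [ 0.5136 -0.3424  0.02  ] [ 0.5144 -0.3458  0.0187] 0.005368798186222666
knob [ 0.6245 -0.0291  0.226 ] [ 0.6221 -0.0269  0.226 ] [ 0.6234 -0.0278  0.2272] 0.0031795032892791546
knob [ 0.6234 -0.0279  0.2254] 92
scene obj [ 0.3564 -0.2196  0.0082  0.4215 -0.0249  0.0276]
scene obj [ 0.4519 -0.1193  0.0081  0.4997 -0.0697  0.0774]
scene obj [0.364  0.1037 0.0087 0.4295 0.1811 0.0676]
scene obj [0.5006 0.2005 0.0408 0.53   0.2198 0.0868]
knob [ 0.6244 -0.0297  0.2259] 50
top obj [0.5044 0.1988 0.0152 0.53   0.2198 0.0867]
top obj [ 0.4539 -0.12    0.0086  0.5013 -0.0721  0.0796]
top obj [0.3612 0.1034 0.01   0.4293 0.1779 0.071 ]
top obj [ 0.3563 -0.2192  0.0089  0.4226 -0.0267  0.0335]
top obj [ 0.3    -0.0987  0.6649  0.3055 -0.0254  0.7921]
[[ 0.9458  0.3248 -0.    ]
 [ 0.3248 -0.9458  0.    ]
 [-0.     -0.     -1.    ]]
```

Measured positions:

| Item | Position |
|---|---|
| Cap axis | (0.624, -0.029), knob top z 0.226 (expected 0.226 ✓.) |
| Case | yaw ≈ -7.6°, well (0.622, -0.029) ✓ |
| Tongs origin | ≈ (0.517, -0.320), yaw ≈ 0 |
| Free spot for the cap | (0.46, 0.03) |

Moving above the cap.

```bash
python3 -m handwheel '[580,-344,-62,0,0,19, 580,-344,-62,0,0,19, 580,-344,-62,0,0,19, 580,-344,-62,0,0,19, 580,-344,-62,0,0,19, 580,-344,-62,0,0,19, 580,-344,-62,0,0,19, 580,-344,-62,0,0,19, 580,-344,-62,0,0,19, 580,-344,-62,0,0,19]' -1
```

```text
time: 2.25
position: [0.5911, -0.0679, 0.2964]
tcp_rot: [3.141, -0.001, 0.001]
force: [0.8, -0.5, 0.5]
opening: 0.0884
```

```bash
python3 -m handwheel '[34,-40,0,0,0,0, 34,-40,0,0,0,0, 34,-40,0,0,0,0, 34,-40,0,0,0,0]'; python3 -c "
from h import *
read_camera('scene');s=manip.sense();print(s['time'],s['position'],s['tcp_rot'],s['opening'])"
```

```text
time: 2.75
position: [0.6234, -0.0309, 0.296]
tcp_rot: [3.141, -0.004, -0.0]
force: [0.2, -0.7, 0.3]
opening: 0.0882
2.8 [ 0.62344304 -0.03098455  0.29612799] [ 3.14137682e+00 -4.16491232e-03  5.44209184e-05] 0.08830527466116753
```

```bash
python3 -m handwheel '[0,-2,60,0,0,0, 0,-2,100,0,0,0, 0,-2,124,0,0,0, 0,-2,124,0,0,0, 0,-2,124,0,0,0]'; python3 -m handwheel '[0,0,0,0,0,0, 0,0,0,0,0,0, 0,0,0,0,0,0, 0,0,0,0,0,0, 0,0,0,0,0,0, 0,0,0,0,0,0]' 1
```

```text
time: 3.42
position: [0.6246, -0.0285, 0.1735]
tcp_rot: [3.141, -0.003, 0.003]
force: [-0.5, -1.3, 0.7]
opening: 0.0879
time: 4.18
position: [0.6241, -0.0278, 0.1722]
tcp_rot: [3.141, -0.001, 0.0]
force: [-1.2, -0.8, 1.8]
opening: 0.0493
```

```bash
python3 -m handwheel '[0,0,-10,0,0,0, 0,0,-35,0,0,0, 0,0,-70,0,0,0, -30,-10,-80,0,0,0, -80,-30,-80,0,0,0, -130,-47,-80,0,0,0, -164,-59,-70,0,0,0, -164,-59,-30,0,0,0, -164,-59,20,0,0,0, -164,-59,60,0,0,0]'; python3 -c "
from h import *
im,d=read_camera('scene');cv2.imwrite('pics/c.png',im[100:330,150:450,::-1])
s=manip.sense();print(s['time'],s['position'],s['opening'],s['force'])"
```

```text
time: 5.42
position: [0.4596, 0.0317, 0.1109]
tcp_rot: [-3.141, 0.001, -0.0]
force: [-0.1, 0.2, -1.4]
opening: 0.0494
5.475 [0.45608988 0.03212676 0.10609409] 0.04901191587846 [-3.85694278  0.26062889 -4.9633278 ]
```

View pics/c.png

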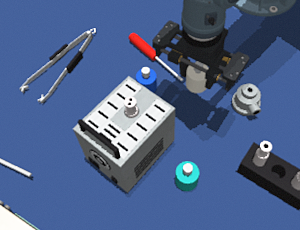

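The cap hangs upright between the fingers at crop pixel (197,78), and the insert is still seated at (130,104). Lowering.

```bash
python3 -m handwheel '[0,0,30,0,0,0, 0,0,60,0,0,0, 0,0,80,0,0,0, 0,0,88,0,0,0, 0,0,91,0,0,0, 0,0,92,0,0,0, 0,0,92,0,0,0]'
```

```text
time: 6.35
position: [0.4606, 0.0313, 0.0207]
tcp_rot: [3.141, -0.001, 0.002]
force: [0.2, 0.0, -2.6]
opening: 0.0495
```

```bash
python3 -m handwheel '[0,0,1,0,0,0, 0,0,1,0,0,0, 0,0,1,0,0,0]'; python3 -m handwheel '[0,0,2,0,0,0, 0,0,2,0,0,0, 0,0,2,0,0,0]'
```

```text
time: 6.72
position: [0.4607, 0.0314, 0.0201]
tcp_rot: [3.141, -0.001, 0.002]
force: [-2.5, 0.6, 8.2]
opening: 0.0491
time: 7.1
position: [0.461, 0.0314, 0.0197]
tcp_rot: [3.141, 0.0, 0.002]
force: [-10.2, 0.9, 28.8]
opening: 0.0493
```

```bash
python3 -m handwheel '[0,0,-2,0,0,0, 0,0,-2,0,0,0, 0,0,-2,0,0,0]'; python3 -m handwheel '[0,0,0,0,0,0, 0,0,0,0,0,0, 0,0,0,0,0,0, 0,0,0,0,0,0, 0,0,0,0,0,0, 0,0,0,0,0,0]' -1; python3 -m handwheel '[0,0,-60,0,0,0, 0,0,-120,0,0,0, 0,0,-180,0,0,0, 0,0,-180,0,0,0, 0,0,-180,0,0,0]'
```

```text
time: 7.48
position: [0.4608, 0.0313, 0.0198]
tcp_rot: [3.141, -0.001, 0.002]
force: [-3.4, 0.3, 9.4]
opening: 0.0495
time: 8.22
position: [0.46, 0.0314, 0.0189]
tcp_rot: [-3.142, 0.001, 0.0]
force: [-0.1, 0.0, 0.1]
opening: 0.088
time: 8.85
position: [0.4596, 0.0315, 0.1985]
tcp_rot: [-3.142, 0.001, 0.0]
force: [-0.5, 0.1, -0.6]
opening: 0.0884
```

```bash
python3 -m handwheel '[57,351,20,0,0,0, 57,351,20,0,0,0, 57,351,20,0,0,0, 57,351,20,0,0,0, 57,351,20,0,0,0, 57,351,20,0,0,0, 57,351,20,0,0,0, 57,351,20,0,0,0]'
python3 - <<'E'
from h import *
im,d=read_camera('scene');cv2.imwrite('pics/d.png',im[90:330,130:450,::-1]); P=cloud('scene',d)
print(manip.sense()['position'])
m=(d>0)&(P[...,2]>.04)&(P[...,2]<.1)&(abs(P[...,0]-.46)<.04)&(abs(P[...,1]-.03)<.04)
q=P[m]; print('cap',q.min(0),q.max(0),np.median(q,0)); k=q[q[:,2]>.068]; print(k.mean(0))
E
```

```text
time: 9.85
position: [0.5157, -0.3182, 0.1766]
tcp_rot: [-3.138, 0.002, 0.005]
force: [-0.4, -0.5, 0.5]
opening: 0.0882
[ 0.51600993 -0.31785502  0.17730176]
cap [0.43601172 0.00725414 0.04011515] [0.48441615 0.05729923 0.07702493] [0.46528065 0.03614353 0.05034815]
[0.46031779 0.032419   0.07333304]
```

View pics/d.png

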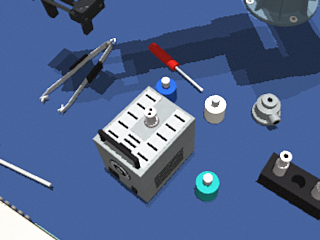

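The cap stands upright and released at (215,108) in the crop, knob top ≈ 0.074. The tongs are undisturbed. Descending on the grips and squeezing to 50 mm.

```bash
python3 -m handwheel '[1,2,60,0,0,0, 1,2,110,0,0,0, 1,2,150,0,0,0, 1,2,165,0,0,0, 1,2,173,0,0,0, 1,2,173,0,0,0, 1,2,173,0,0,0]'; python3 -m handwheel '[0,0,0,0,0,0, 0,0,0,0,0,0, 0,0,0,0,0,0, 0,0,0,0,0,0, 0,0,0,0,0,0, 0,0,0,0,0,0]' -0.14
```

```text
time: 10.78
position: [0.5187, -0.3224, 0.0076]
tcp_rot: [3.14, -0.001, 0.003]
force: [-1.0, -0.2, -0.5]
opening: 0.0883
time: 11.52
position: [0.518, -0.3216, 0.0062]
tcp_rot: [3.142, -0.001, 0.001]
force: [0.1, 1.3, 5.4]
opening: 0.0504
```

```bash
python3 -m handwheel '[0,0,-10,0,0,0, 0,0,-30,0,0,0, 0,0,-60,0,0,0, 0,0,-100,0,0,0, 0,0,-150,0,0,0, 0,0,-200,0,0,0, 0,0,-240,0,0,0, 0,0,-240,0,0,0, 0,0,-240,0,0,0]'
python3 - <<'E'
from h import *
np.set_printoptions(precision=4,suppress=True)
s=manip.sense();print(s['time'],s['position'],s['opening'],s['force'])
out=[]
for n in('scene','top'):
    im,d=read_camera(n); np.savez(f'/tmp/{n}1.npz',im=im,d=d)
    c=proj(n,[.6,-.32,.24]).astype(int); print(n,c); out.append(cv2.resize(im[max(c[1]-50,0):c[1]+50,max(c[0]-50,0):c[0]+50,::-1],(400,400),interpolation=2))
    print([(x['score'],x['xy']) for x in spot_point(n,'tongs_jaws')],[(x['score'],x['xy']) for x in spot_point(n,'tongs')])
cv2.imwrite('pics/e.png',np.hstack(out))
E
```

```text
time: 12.65
position: [0.5172, -0.3212, 0.2453]
tcp_rot: [-3.141, 0.001, 0.001]
force: [-0.2, 0.2, -2.2]
opening: 0.0504
12.65 [ 0.5172 -0.3212  0.2453] 0.050443487706910504 [-0.2332  0.1823 -2.2157]
scene [163 115]
[(0.63, [143.2, 122.9])] [(0.86, [192.9, 92.2])]
top [446 158]
[(0.66, [447.2, 141.6])] [(0.56, [365.5, 237.4])]
```

View pics/e.png

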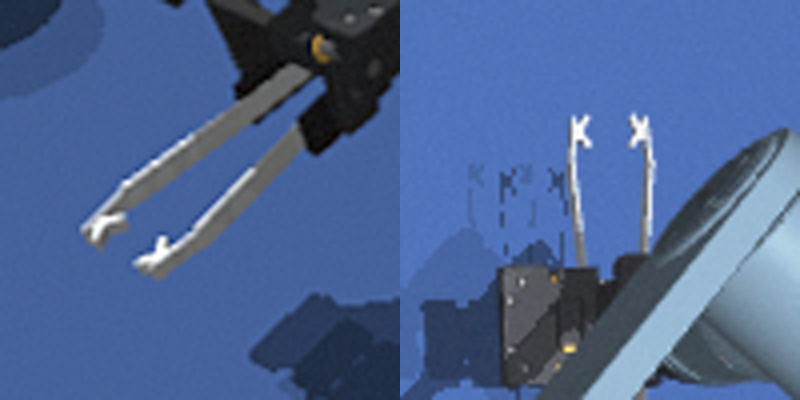

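The tongs are held, jaws half open and clear, seen from both cameras. Left crop shows the jaws at (105,228)/(155,255); right crop shows them at (580,130)/(638,130). Measuring jaws and insert head.

Run:
```python
from h import *
np.set_printoptions(precision=4,suppress=True)
L=tri((151.5,128.5),(440.7,140.2));Rr=tri((139,121.7),(455.3,140.2));print(L,Rr,(L[0]+Rr[0])/2)
for n in('scene','top'):
    D=np.load(f'/tmp/{n}1.npz');d=D['d'];P=cloud(n,d)
    m=(d>0)&(P[...,2]>.19)&(P[...,2]<.29)&(P[...,0]>.56)&(P[...,0]<.70)&(P[...,1]<-.27)&(P[...,1]>-.37)
    q=P[m];print(n,'tongs pts',len(q),q.min(0),q.max(0))
    for lo in np.arange(.58,.67,.02):
        w=q[(q[:,0]>lo)&(q[:,0]<lo+.02)]
        if len(w)>3: print(lo,len(w),w[:,1].min(),w[:,1].max(),np.percentile(w[:,2],[5,50,95]))
    w=q[q[:,0]>.60]; print('zfit slope',np.polyfit(w[:,0],w[:,2],1))
    m=(d>0)&(P[...,2]>.180)&(P[...,2]<.2)&(abs(P[...,0]-.622)<.025)&(abs(P[...,1]+.029)<.025)
    q=P[m];print('head',len(q),q.mean(0),q.min(0),q.max(0),cv2.minEnclosingCircle((q[:,:2]*1000).astype(np.float32)))
    print('spot',[(x['score'],x['xy']) for x in spot_point(n,'insert')])
```

```text
(array([ 0.645 , -0.3029,  0.2552]), np.float64(0.0024978376994180505)) (array([ 0.6438, -0.34  ,  0.2521]), np.float64(0.004288314764412076)) [ 0.6444 -0.3215  0.2537]
scene tongs pts 550 [ 0.5601 -0.3486  0.242 ] [ 0.6535 -0.2943  0.26  ]
0.58 116 -0.34652230100022896 -0.2962883301868293 [0.245  0.2522 0.2583]
0.6 122 -0.3472133206292354 -0.2944903191091842 [0.2446 0.2522 0.2581]
0.62 113 -0.34864978069888286 -0.29429295130573185 [0.2462 0.2523 0.2572]
0.64 94 -0.3468768765267999 -0.29669194047638503 [0.2475 0.2538 0.2568]
zfit slope [0.0272 0.2352]
head 125 [ 0.6215 -0.0272  0.1875] [ 0.61   -0.0398  0.1803] [ 0.633  -0.016   0.1912] ((620.4172973632812, -28.41986656188965), 12.622173309326172)
spot [(0.72, [284.8, 230.2])]
top tongs pts 197 [ 0.5604 -0.3473  0.239 ] [ 0.6555 -0.2949  0.2622]
0.58 40 -0.34563906455183724 -0.29823281921983325 [0.2443 0.2554 0.2595]
0.6 35 -0.3466815651974391 -0.2966535280375641 [0.2459 0.2543 0.259 ]
0.62 42 -0.3472554344349996 -0.2948740385145183 [0.2474 0.2535 0.2593]
0.64 51 -0.34601089018373243 -0.2980041907084718 [0.2466 0.2535 0.2576]
zfit slope [-0.0044  0.2561]
head 65 [ 0.6228 -0.0292  0.1891] [ 0.612  -0.0396  0.182 ] [ 0.6341 -0.0182  0.1949] ((623.4247436523438, -29.29346466064453), 11.630955696105957)
spot [(0.54, [329.5, 159.5])]
```

Jaws' point relative to TCP is +127 mm in x, 0 in y and +7 mm in z, and the tongs are level. The insert axis is at (0.622, -0.0285) with its head top at about 0.189. Pre-approach goes to TCP (0.435, -0.0285).

```bash
python3 -m handwheel '[-10,-30,0,0,0,0, -22,-75,0,0,0,0, -34,-120,0,0,0,0, -46,-165,0,0,0,0, -58,-210,0,0,0,0, -70,-250,0,0,0,0, -78,-280,0,0,0,0, -82,-293,0,0,0,0, -82,-293,0,0,0,0, -82,-293,0,0,0,0]'; python3 -m handwheel '[0,0,15,0,0,0, 0,0,40,0,0,0, 0,0,65,0,0,0, 0,0,80,0,0,0, 0,0,83,0,0,0, 0,0,83,0,0,0, 0,0,83,0,0,0]'
python3 - <<'E'
from h import *
np.set_printoptions(precision=4,suppress=True)
s=manip.sense();print(s['time'],s['position'],s['opening'],s['force'])
out=[]
for n in('scene','top'):
    im,d=read_camera(n); P=cloud(n,d)
    c=proj(n,[.6,-.03,.17]).astype(int); print(n,c); out.append(cv2.resize(im[c[1]-40:c[1]+40,c[0]-40:c[0]+40,::-1],(400,400),interpolation=2))
    m=(d>0)&(P[...,2]>.158)&(P[...,2]<.2)&(P[...,0]>.53)&(P[...,0]<.60)&(abs(P[...,1]+.03)<.045)
    q=P[m]
    for lo in(.54,.56):
        w=q[(q[:,0]>lo)&(q[:,0]<lo+.02)]; print(lo,len(w),w.min(0),w.max(0),(w.min(0)+w.max(0))/2)
    m=(d>0)&(P[...,2]>.183)&(P[...,2]<.2)&(abs(P[...,0]-.622)<.025)&(abs(P[...,1]+.029)<.025); print('head',P[m].mean(0))
cv2.imwrite('pics/f.png',np.hstack(out))
E
```

```text
time: 14.3
position: [0.4364, -0.0295, 0.246]
tcp_rot: [3.141, -0.002, 0.0]
force: [0.2, 0.2, -0.8]
opening: 0.0505
time: 15.18
position: [0.4366, -0.0288, 0.1638]
tcp_rot: [3.141, -0.001, 0.003]
force: [-0.7, 0.2, -1.6]
opening: 0.0502
15.175 [ 0.4366 -0.0288  0.1638] 0.05023470655339111 [-0.7345  0.1835 -1.6439]
scene [285 198]
0.54 69 [ 0.5409 -0.0553  0.1639] [ 0.5599 -0.0037  0.1779] [ 0.5504 -0.0295  0.1709]
0.56 67 [ 0.56   -0.0531  0.1646] [ 0.5725 -0.0048  0.1782] [ 0.5663 -0.0289  0.1714]
head [ 0.6212 -0.0277  0.1879]
top [331 165]
0.54 22 [ 0.5412 -0.054   0.1663] [ 0.56   -0.0053  0.1793] [ 0.5506 -0.0297  0.1728]
0.56 36 [ 0.56   -0.0635  0.1582] [0.5778 0.0019 0.1819] [ 0.5689 -0.0308  0.1701]
head [ 0.6229 -0.0292  0.1888]
```

View pics/f.png

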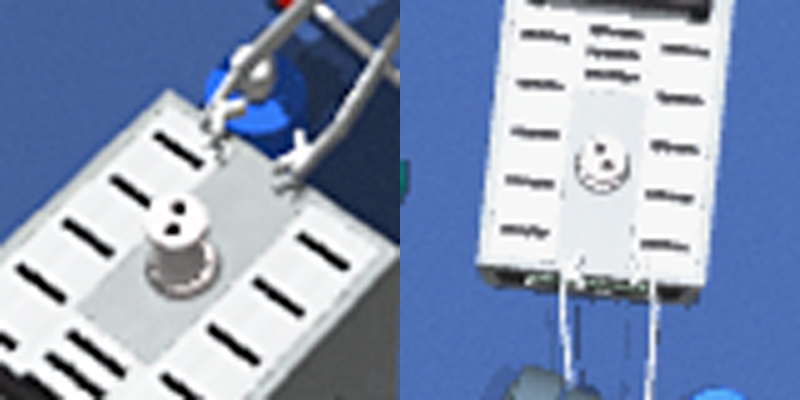

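Jaws level at (225,110)/(295,165) left crop, straddling the insert's line; the insert's neck is at (185,255). Forward 58, left 1, down 2.

```bash
python3 -m handwheel '[5,-1,2,0,0,0, 15,-1,2,0,0,0, 25,-1,2,0,0,0, 35,-1,2,0,0,0, 45,-1,2,0,0,0, 53,-1,2,0,0,0, 58,-1,2,0,0,0, 58,-1,2,0,0,0, 58,-1,2,0,0,0]'
python3 - <<'E'
from h import *
np.set_printoptions(precision=4,suppress=True)
out=[]
for n in('scene','top'):
    im,d=read_camera(n)
    c=proj(n,[.6,-.03,.17]).astype(int); out.append(cv2.resize(im[c[1]-40:c[1]+40,c[0]-40:c[0]+40,::-1],(400,400),interpolation=2))
cv2.imwrite('pics/g.png',np.hstack(out))
s=manip.sense();print(s['time'],s['position'],s['opening'],s['force'])
E
```

```text
time: 16.4
position: [0.4937, -0.0276, 0.1609]
tcp_rot: [-3.142, 0.001, 0.001]
force: [-1.3, -0.2, -1.6]
opening: 0.0506
16.5 [ 0.4937 -0.0276  0.1609] 0.0507273884116178 [ 0.0166 -0.5922 -1.4892]
```

View pics/g.png

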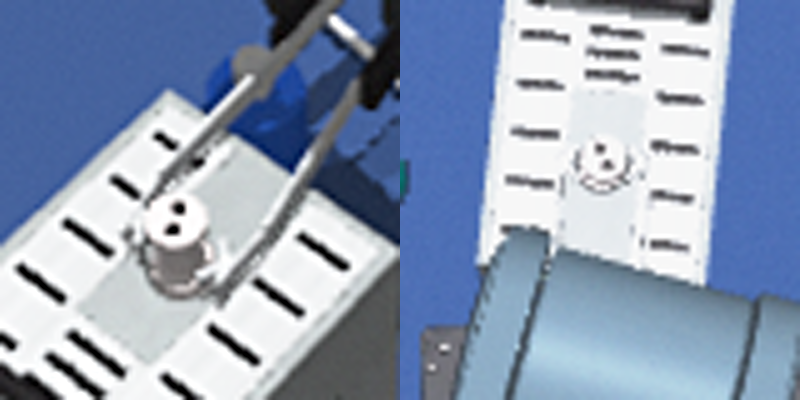

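The jaws flank the neck (left crop (130,240) and (215,270)). Shutting.

```bash
python3 -m handwheel '[0,0,0,0,0,0, 0,0,0,0,0,0, 0,0,0,0,0,0, 0,0,0,0,0,0, 0,0,0,0,0,0, 0,0,0,0,0,0, 0,0,0,0,0,0, 0,0,0,0,0,0]' 1
```

```text
time: 17.5
position: [0.494, -0.0276, 0.161]
tcp_rot: [3.142, -0.001, 0.0]
force: [0.7, -0.0, -1.1]
opening: 0.0414
```

Opening is 41.4 mm, so shut on the neck. Lifting slowly, watching the force.

```bash
python3 -m handwheel '[0,0,-2,0,0,0, 0,0,-5,0,0,0, 0,0,-8,0,0,0, 0,0,-12,0,0,0, 0,0,-16,0,0,0, 0,0,-20,0,0,0, 0,0,-20,0,0,0]'
python3 - <<'E'
from h import *
np.set_printoptions(precision=4,suppress=True)
for n in('scene','top'):
    im,d=read_camera(n); P=cloud(n,d)
    m=(d>0)&(P[...,2]>.195)&(P[...,2]<.225)&(abs(P[...,0]-.622)<.02)&(abs(P[...,1]+.029)<.02); q=P[m]; print(n,len(q),q.mean(0) if len(q) else'',np.percentile(q[:,2],95) if len(q) else '')
    if n=='scene':
        c=proj(n,[.6,-.03,.17]).astype(int); cv2.imwrite('pics/i.png',cv2.resize(im[c[1]-50:c[1]+50,c[0]-50:c[0]+50,::-1],(500,500),interpolation=2))
E
```

```text
time: 18.38
position: [0.4943, -0.0277, 0.1814]
tcp_rot: [3.141, -0.001, 0.001]
force: [0.8, -0.2, -2.1]
opening: 0.0414
scene 130 [ 0.6209 -0.0268  0.2073] 0.20957374960563271
top 68 [ 0.6219 -0.0288  0.2081] 0.21151613679451517
```

View pics/i.png

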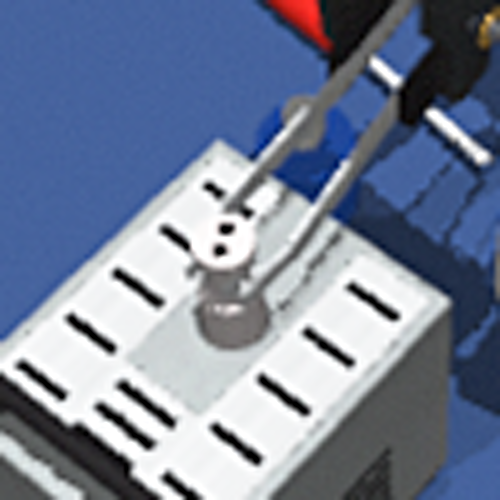

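The insert rose the full 20 mm (head 0.188 → 0.208), upright in the jaws, its body visible above the top at (233,320). Lifting on by 115 mm.

```bash
python3 -m handwheel '[0,0,-5,0,0,0, 0,0,-15,0,0,0, 0,0,-30,0,0,0, 0,0,-45,0,0,0, 0,0,-60,0,0,0, 0,0,-75,0,0,0, 0,0,-90,0,0,0, 0,0,-103,0,0,0, 0,0,-111,0,0,0, 0,0,-115,0,0,0]'; python3 -m handwheel '[0,0,0,0,0,0, 0,0,0,0,0,0, 0,0,0,0,0,0, 0,0,0,0,0,0, 0,0,0,0,0,0, 0,0,0,0,0,0, 0,0,0,0,0,0, 0,0,0,0,0,0]'
python3 - <<'E'
from h import *
np.set_printoptions(precision=4,suppress=True)
s=manip.sense();print(s['time'],s['position'],s['opening'],s['force'])
for n in('scene','top'):
    im,d=read_camera(n); P=cloud(n,d)
    m=(d>0)&(P[...,2]>.2)&(P[...,2]<.36)&(abs(P[...,0]-.622)<.025)&(abs(P[...,1]+.029)<.025); q=P[m]; print(n,len(q),q.min(0),q.max(0))
    h=q[q[:,2]>.315]; b=q[q[:,2]<.285]; print('head',h.mean(0),'body',b.mean(0) if len(b) else '')
    if n=='scene': cv2.imwrite('pics/j.png',cv2.resize(im[110:270,200:400,::-1],None,fx=3,fy=3,interpolation=2))
    m=(d>0)&(P[...,2]>.068)&(P[...,2]<.09)&(abs(P[...,0]-.46)<.03)&(abs(P[...,1]-.03)<.03); print('knob',m.sum(),P[m].mean(0) if m.any() else '')
E
```

```text
time: 19.73
position: [0.494, -0.0276, 0.2964]
tcp_rot: [3.142, -0.001, 0.0]
force: [-0.3, 0.3, -3.4]
opening: 0.0414
time: 20.72
position: [0.494, -0.0276, 0.2959]
tcp_rot: [-3.142, 0.001, 0.0]
force: [-0.3, 0.0, -3.6]
opening: 0.0414
20.725 [ 0.494  -0.0276  0.2959] 0.04139923402147456 [-0.3221  0.0193 -3.6013]
scene 721 [ 0.5972 -0.0443  0.2151] [ 0.6331 -0.0104  0.326 ]
head [ 0.621  -0.0267  0.3219] body [ 0.6268 -0.0218  0.2517]
knob 61 [0.4604 0.0327 0.0733]
top 169 [ 0.5972 -0.0449  0.2219] [ 0.6331 -0.0134  0.328 ]
head [ 0.6214 -0.0289  0.3232] body [ 0.6123 -0.0274  0.2504]
knob 28 [0.4609 0.0325 0.074 ]
```

View pics/j.png

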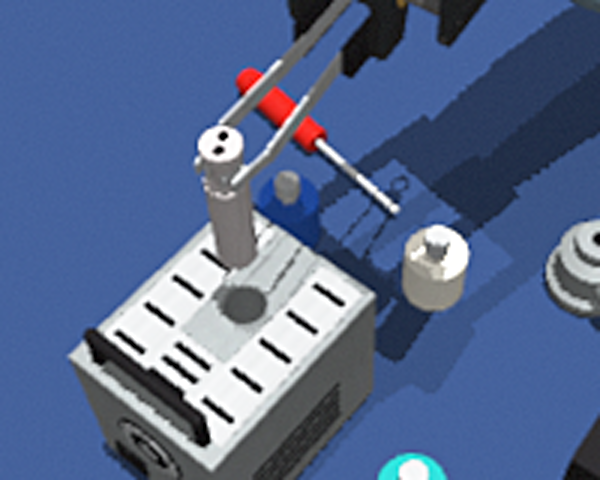

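The insert hangs upright in the tongs, fully out of the well: underside ≈ 0.215, or 6 cm above the top. The empty well is at (243,305) and the cap stands upright at (436,268). Handing in.

```bash
python3 -c "
from plant import manip
print(manip.finish_job())"
```

```text
the job is handed in; nothing more can be done
None
```

I took the white cap off the well and set it upright on the bench at about (0.46, 0.03). With the tongs closed on the insert's neck, I lifted it straight out and handed the job in while holding it up. No verdict is reported.

**Last checks, at 20.7 s:**
- **Insert:** it hangs upright and still in both jaws. Its underside is about 0.215 m above the bench, roughly 6 cm above the calibrator's top.
- **Grip:** the gripper opening is steady at 41.4 mm, within the 40–42 mm expected with the jaws shut on the neck. The jaw forces themselves could not be measured.
- **Cap:** it stands upright and released, with its knob at about 0.074 m as expected.
- **Other things on the bench:** the screwdriver, connection head and blue and turquoise look-alikes looked undisturbed in the pictures. I did not re-measure them or the spare inserts at the end.

**What disagreed:**
- The two cameras differed by 1–5 mm in y, so I averaged them or compared positions within one view.
- While setting the cap down I pressed it onto the bench with about 29 N at most, then eased off to about 9 N before releasing it.

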